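# Clear the flask and tilt the bench antenna to its pointer

### The arm

A 6-joint arm with a two-finger parallel gripper is mounted at the origin on the work surface. World frame = base frame: x ahead of the robot, y to its left, z up, the work surface at z = 0. Lengths are in m, angles in degrees, forces in N, time in s.
With the tool pointing down it reaches from about 0.3 to 0.775 m from the base axis. Payload 14.6 kg.
Tool frame: the origin (TCP) lies between the finger pads; the fingertips stand 22 mm ahead of it and the grasp point (between the pads) lies 3 mm ahead of it; x points along the fingers, y is the direction in which the jaws open and shut, and the axes are right-handed (so a half turn about x gives the same grasp; the last joint's range is limited). The gripper opens to 94 mm and grips with 3 to 60 N. Pads are 16 mm wide; open, the fingers measure 119 mm over their backs; the gripper's body (75 mm by 177 mm) begins 78 mm behind the grasp point.
Start: joints at [67.002, 17.183, 87.147, -0, 75.671, -3.816], TCP at [0.181, 0.519, 0.227] pointing down, gripper open.
Joint ranges: [-173.82, 173.82], [-45.26, 126.66], [13.44, 144.39], [-59.66, 239.66], [0, 175.72], [-146.38, 146.38]. Speed limits (degrees/s): [127.2, 127.2, 147.25, 180, 180, 180].

### API

Orientations are given as [roll, pitch, yaw] about the fixed x, y, z axes, in that order (R = Rz(yaw) Ry(pitch) Rx(roll)).
In Python, from rig import observe, optics, workorder, nets gives the robot as it stands. The module is installed in compiled form; this text tells all that it offers.
- The arm moves only by the tool step_arm, never from a script. Its argument "increments" is a list of rows, each an object with "xyz": the shift along the world's x, y, z in mm, a list of three; "twist": the turn, a rotation vector about the world's x, y, z in degrees, a list of three. A call has 1 to 12 rows; each row is the pose to reach, as a shift and turn from the pose commanded when the call began; what a row does not reach only later rows make up. A row lasts 1/8 s, in which the tool goes at most 62.5 mm and 10.7 degrees, less where a joint would pass 70% of its speed; a pose out of reach is approached as far as the arm can. A call with a gripper value outside its range is refused whole. "gripper" is the finger opening in mm, from 0 to 94, set as the call begins (left out, the last holds). The fingers move at their own pace and stop on an object; "squeeze" is the grip in N (left out, the last holds). Time passes only in rows, so rows that repeat a pose let the fingers close. It gives the time, the measured TCP pose, the force and the opening at its end, in the units of the state.
- observe(): the state, without advancing time (a new reading comes with each control period).
- optics.get_image(name): name is "scene" or "top" or "wrist"; returns a dict with "frame" (400x640x3 uint8, red, green, blue), "range_z" (400x640 float32, m along the optical axis (not along the pixel's ray), 0 where there is no reading), "fx", "fy", "cx", "cy" (pixels), "R" (3x3) and "t" (3): a world point X has camera coordinates R X + t. Camera axes: x right, y down, z forward; pixel columns grow to the right and rows downward; lengths in m; the calibration is good to about 2 mm. The wrist camera is an equidistant fisheye: a pixel r from the principal point sees the ray r / f radians off the axis. A picture is of the moment at which its call begins.
- workorder.close_job(): hands the job in, once; it reports no verdict.
Trained networks look in a picture, given as the dict that the camera call returned (one of the last four; its "shot" number tells which), for a name from the list of things; names that differ only in an ending like _2 or _b are one class to them, and where a whole thing is asked for, a point or a joint stands for the part that bears it (a point fixed in the world has none). Each returns a list of dicts, best first, with "score" (0 to 1); they miss things now and then, are a little off and sometimes report something else, mostly with a low value. They report only what shows in the picture. A call takes as long as a camera call. They do not tell look-alikes from the thing itself.
- nets.recognise(label, picture): "box" ([left, top, width, height] in pixels, round what is visible of it).
- nets.spot_point(label, picture): "position" ([row, column] in pixels: a listed point, or the origin of a listed thing).
The state is a dict: "clock": time; "joint_positions": joint angles; "joint_vel": joint speeds; "effort": joint torques, N m; "tool_pos": TCP position; "eef_rot": TCP orientation; "contact_force": force on the tool from outside, world axes, zero at the start; "torque": the same for the moment, N m; "width": opening from 0.0 (shut) to 1.0 (fully open).
Only numpy, scipy, OpenCV 4.12 (cv2) and the standard library are available. Lean on these libraries where they do the work, as an engineer would, in place of code of your own. Each camera call takes 0.05 s, during which the arm holds its last target. There are 200 camera calls.

### The job

A drinking flask has been left in front of the flat antenna: stand it upright, without dropping it, fully on the round cork mat. Then take the antenna by its grey handle, tilt it forward out from under the low shelf until it is in line with the yellow pointer beside it, and let go; the stiff hinge holds it there. Do not knock the flask over, bang into the shelf, shift the pointer or move the other things on the bench.

Things in the scene. Friction and masses are not known exactly. Their poses are not given: they have to be found in the camera images.
- flask_mid (a point): Centre of the flask, 102.5 mm above its foot; z along the flask. Blue upright cylinder 56 mm in diameter, steel cap (52 mm across) from 175 mm to the top at 205 mm above the foot; about 0.4 kg. It starts on the bench 115 to 130 mm in front of the antenna's hinge line, in the way of its tilt.
- mat: Round flat cork mat, 150 mm in diameter, 4 mm thick, fixed to the bench; it may lie left or right. Origin at the centre of its underside, on the bench top (z = 0).
- panel (a joint): Tilt of the antenna in rad: 0 upright, growing as its top leans forward to the station's -x side (roughly towards the robot), at most 1.2. Starts at 0.08 to 0.20. The hinge is stiff with friction (about 0.8 N m: some 4 to 7 N at the handle move it) and stays where it is released.
- handle (a point): Grasp point on the antenna's grey tab handle, 190 mm from the hinge axis. The tab is 26 mm wide (along y), 18 mm thick, 75 mm long (150 to 225 mm from the hinge axis). Axes: z along the antenna away from the hinge, y along the hinge axis, x out of its back. Grip it across its 26 mm width with the tool leaning in from the front; it may turn between the fingers.
- pointer (a joint): Angle of the yellow pointer in rad, measured just as panel: the angle that the antenna must be set to. 0.70 to 0.90.
- pointer_tip (a point): Outer end of the yellow pointer, a round rod 10 mm thick reaching 155 mm from the antenna's hinge axis, 115 mm to the +y side of the antenna's middle. Its z axis runs along the rod. It turns stiffly about the same axis; leave it alone.
- station: Fixed antenna stand: base plate 150 (x, -50 to +100) by 250 (y) by 12 mm. Origin on the bench below the middle of the antenna's level hinge axis, which lies 55 mm above the bench along y; -x is the front, to which the antenna tilts. The antenna is a white panel 160 mm wide, 150 mm tall, 18 mm thick, hinged at its lower edge, with the handle on its top edge.
- shelf: White shelf board fixed over the stand (same origin and axes as station): x from -16 to +44 mm, y from -160 to +160 mm, underside 360 and upper side 378 mm above the bench, a post (30 by 12 mm) at each end, small modules on it up to 400 mm. It overhangs the upright antenna, so the handle cannot be reached from straight above.
- receiver_mid (a point): Bystander: white receiver box 120 x 160 x 59 mm, its centre 30 mm above the bench. Leave it alone.
- meter_mid (a point): Bystander: yellow handheld meter lying flat, 140 x 72 x 30 mm; its centre. Leave it alone.
- mug_mid (a point): Bystander: white mug, 80 mm across and 90 mm tall, handle at its +y side; its centre. Leave it alone.
- flask: The flask; origin at the centre of its foot. See flask_mid.
There are look-alikes about, which are no part of the job. Of the things shaped like the flask, the blue one is meant.

How it is judged:
By the outcome, as a careful person would: the job done as asked, in the order asked, and still so for the second after the job is handed in, with the robot touching nothing.
It also fails if it takes over 54 s, if anything falls off the work surface, if the arm or the gripper's body presses on something with over 40 N, if the wrist force passes 120 N, or if a joint passes its speed limit or range.

## Working session

There is one attempt and no reset: what is moved stays moved. The work goes in short steps, Python scripts to look and compute and a tool call to move; the robot and the scene stay as the last step left them, time stands still between calls to the robot, and variables do not carry over. Pictures are saved under pics/ and viewed, about 8 in all and at most 12, crops included, and the job is handed in when it is done.

Besides the shell and the picture viewer there is one more tool, called after ">>>" as name(argument=value, ...) on one line, values as JSON. step_arm: Moves the arm, as the interface text tells. Its arguments: {"type":"object","properties":{"increments":{"type":"array","items":{"type":"object","properties":{"xyz":{"type":"array","items":{"type":"number"}},"twist":{"type":"array","items":{"type":"number"}}}}},"gripper":{"type":"number"},"squeeze":{"type":"number"}},"required":["increments"]}

```bash
mkdir -p pics; cat > h.py <<'E'
import numpy as np, cv2
from rig import observe, optics, workorder, nets
def save(im,n,crop=None,s=1):
    f=im["frame"][:,:,::-1]
    if crop: f=f[crop[1]:crop[3],crop[0]:crop[2]]
    cv2.imwrite("pics/"+n,cv2.resize(f,None,fx=s,fy=s,interpolation=cv2.INTER_CUBIC))
def cloud(im):
    # pinhole only; world points HxWx3, nan if no depth
    z=im["range_z"].astype(float); v,u=np.mgrid[:400,:640]
    c=np.stack([(u-im["cx"])/im["fx"]*z,(v-im["cy"])/im["fy"]*z,z],-1)
    w=(c-im["t"])@np.asarray(im["R"]); w[z<=0]=np.nan
    return w
def ray(im,r,c):
    d=np.array([(c-im["cx"])/im["fx"],(r-im["cy"])/im["fy"],1])
    R=np.asarray(im["R"]); return -R.T@im["t"], R.T@(d/np.linalg.norm(d))
def tri(a,b):
    (p,d),(q,e)=a,b; M=np.stack([d,-e],1); s=np.linalg.lstsq(M,q-p,rcond=None)[0]
    x,y=p+s[0]*d,q+s[1]*e; return (x+y)/2,np.linalg.norm(x-y)
def proj(im,X):
    c=np.asarray(im["R"])@X+im["t"]; return im["fy"]*c[1]/c[2]+im["cy"], im["fx"]*c[0]/c[2]+im["cx"]
E
python3 - <<'E'
from h import *
s=optics.get_image("scene"); t=optics.get_image("top")
save(s,"s0.png");save(t,"t0.png")
print(observe())
for n,im in(("scene",s),("top",t)):
    w=cloud(im)
    print(n,-np.asarray(im["R"]).T@im["t"],im["fx"])
    for l in["flask_mid","flask","mat","handle","pointer_tip","station","receiver_mid","meter_mid","mug_mid","shelf"]:
        for k in nets.spot_point(l,im)[:3]:
            r,c=k["position"]; ri,ci=int(np.clip(r,0,399)),int(np.clip(c,0,639)); print(l,round(k["score"],2),np.round([r,c],1),w[ri,ci].round(3))
E
```

```text
{'clock': 0.1, 'joint_positions': array([ 6.70014853e+01,  1.72136682e+01,  8.71760838e+01, -7.35382838e-04,
        7.56679391e+01, -3.81734256e+00]), 'joint_vel': array([ 0.07921544, -0.17302583, -0.14191772,  0.05790827,  0.0607875 ,
        0.00630018]), 'effort': array([ 1.88932463e-03, -5.32643294e+01, -3.53286302e+01,  7.09795696e-02,
        2.35811033e-02, -5.70783664e-05]), 'tool_pos': array([0.18064705, 0.51927681, 0.2269362 ]), 'eef_rot': array([ -93.10994674,   89.94230455, -112.29093649]), 'contact_force': array([ 0.0407551 , -0.13153368, -1.0668478 ]), 'torque': array([ 0.00172515, -0.02824906, -0.01888985]), 'width': 1.0006217253552792}
scene [1.16329907 0.33684088 1.20540385] 424.9781937424541
flask_mid 0.69 [307.6 424.7] [0.618 0.393 0.005]
flask_mid 0.58 [203.4 298.8] [0.698 0.024 0.377]
flask_mid 0.55 [181.5 280.7] [ 0.666 -0.047  0.378]
flask 0.82 [200. 281.] [ 0.707 -0.018  0.37 ]
flask 0.47 [223.  304.5] [0.644 0.004 0.194]
handle 0.96 [202.9 293.4] [0.703 0.014 0.38 ]
station 0.71 [253.3 292.8] [ 0.664 -0.031  0.012]
meter_mid 0.78 [205.9 198.2] [ 0.679 -0.386  0.035]
mug_mid 0.92 [310.3 422.5] [0.629 0.392 0.003]
top [ 0.46459232 -0.01462576  1.54761503] 468.4293593900438
flask_mid 0.8 [223.7 368.5] [ 0.501 -0.153  0.203]
flask_mid 0.72 [214.1 336.2] [ 0.528 -0.062  0.204]
flask 0.82 [214.4 335.1] [ 0.528 -0.059  0.204]
flask 0.67 [219.2 366.9] [ 0.512 -0.148  0.205]
mat 0.56 [238.8 224.3] [0.465 0.299 0.005]
handle 0.62 [173.6 325.4] [ 0.641 -0.032  0.247]
pointer_tip 0.69 [206.5 289.4] [0.556 0.075 0.173]
station 0.96 [171.2 325.7] [ 0.66  -0.033  0.154]
receiver_mid 0.86 [231.8 412.7] [ 0.477 -0.305  0.068]
receiver_mid 0.65 [240.2 222.6] [0.459 0.306 0.007]
meter_mid 0.77 [176.1 438.5] [ 0.654 -0.403  0.033]
mug_mid 0.59 [185.5 193.5] [0.642 0.401 0.008]
```

View pics/s0.png

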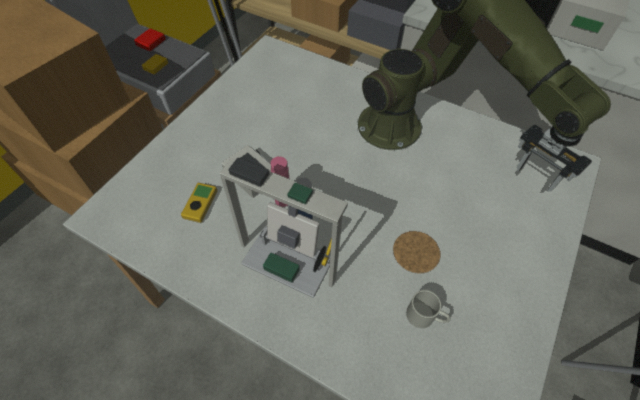

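View pics/t0.png

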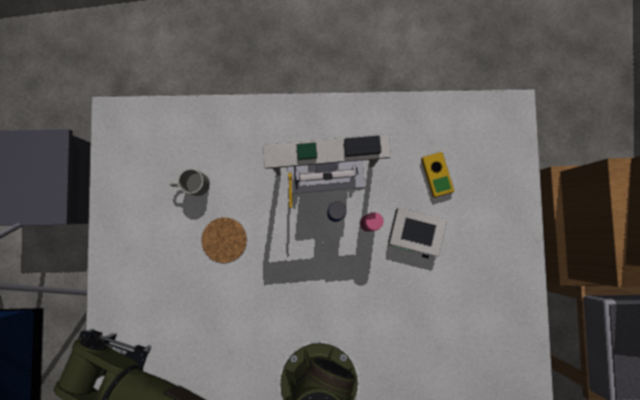

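Scene: the pink flask stands at (279,165); the blue one is hidden behind the antenna, and the mat is at (416,251). Top: there is a grey-capped flask at (337,211), a pink one at (372,221), the mat at (224,240), the pointer at (291,190), the handle at (327,175), the mug at (193,182), the receiver at (418,232) and the meter at (437,174). Two things could be taken for the flask: (337,211) with a steel cap and (372,221) in pink. I choose (337,211) and check it in a close crop.

```bash
python3 - <<'E'
from h import *
t=optics.get_image("top"); s=optics.get_image("scene")
save(t,"t1.png",(255,125,395,260),5)
w=cloud(t); f=t["frame"].astype(int); hsv=cv2.cvtColor(t["frame"],cv2.COLOR_RGB2HSV)
X,Y,Z=w[...,0],w[...,1],w[...,2]
def st(n,m):
    p=w[m]; print(n,len(p),"med",np.median(p,0).round(4),"min",p.min(0).round(3),"max",p.max(0).round(3))
    if len(p)>5:
        r=cv2.minAreaRect((p[:,:2]*1000).astype(np.float32)); print("   rect",np.round(r[0],1),np.round(r[1],1),round(r[2],2))
vv,uu=np.mgrid[:400,:640]
box=lambda a,b,c,d:(uu>=a)&(uu<=c)&(vv>=b)&(vv<=d)
st("cap",box(322,198,352,226)&(Z>.19)&(Z<.22))
st("pink",box(356,205,390,238)&(Z>.19)&(Z<.22))
st("shelf",box(255,125,395,175)&(Z>.35)&(Z<.39))
st("mat",box(195,210,252,270)&(hsv[...,1]>90)&(Z>-.02)&(Z<.03))
py=box(284,165,296,212)&(hsv[...,0]>15)&(hsv[...,0]<35)&(hsv[...,1]>120)
st("pointer",py)
p=w[py]; print(p[np.argsort(p[:,0])][::12].round(3))
ha=box(300,165,358,190)&(Z>.1)&(Z<.35); st("panel",ha)
print("Z map"); print((Z[162:192:2,296:362:4]*1000).round())
for l in ("mat",):
  ws=cloud(s);hs=cv2.cvtColor(s["frame"],cv2.COLOR_RGB2HSV)
  m=box(385,225,448,278)&(hs[...,1]>90)&(hs[...,0]<25); q=ws[m]; print("mat scene",len(q),np.median(q,0).round(4),q.min(0).round(3),q.max(0).round(3))
E
```

```text
cap 254 med [ 0.5396 -0.0653  0.2048] min [ 0.516 -0.091  0.194] max [ 0.566 -0.042  0.212]
   rect [541.  -66.7] [49.1 49.2] 88.64
pink 255 med [ 0.506  -0.1708  0.2045] min [ 0.48  -0.198  0.19 ] max [ 0.529 -0.147  0.212]
   rect [ 504.7 -172.3] [50.2 48.7] 88.11
shelf 2106 med [ 0.6717 -0.0157  0.3777] min [ 0.639 -0.197  0.358] max [0.722 0.126 0.39 ]
   rect [680.7 -35. ] [ 61.6 320.4] 3.95
mat 1543 med [0.4594 0.3008 0.0033] min [ 0.387  0.23  -0.01 ] max [0.531 0.373 0.015]
   rect [459.3 301.7] [142.  143.8] 89.09
pointer 101 med [0.6085 0.0746 0.1156] min [0.552 0.069 0.007] max [0.673 0.087 0.177]
   rect [613.  75.] [121.5  11.7] 6.14
[[0.552 0.071 0.177]
 [0.565 0.072 0.16 ]
 [0.578 0.073 0.149]
 [0.592 0.077 0.132]
 [0.605 0.078 0.116]
 [0.619 0.078 0.103]
 [0.634 0.079 0.087]
 [0.649 0.081 0.064]
 [0.664 0.077 0.069]]
panel 570 med [ 0.6439 -0.0366  0.2   ] min [ 0.619 -0.117  0.1  ] max [0.679 0.04  0.281]
   rect [649.1 -38.5] [157.8  60.2] 89.95
Z map
[[377. 379. 380. 376. 379. 376. 379. 378. 377. 378. 368. 367.  12.  12.
    9.   5.  10.]
 [376. 379. 380. 379. 370.
[... 591 characters left out ...]
.  11.  16.]
 [ 78. 200. 203. 199. 200. 203. 200. 276. 275. 281. 193.  13.  16.  12.
   15.  10.  10.]
 [ 76. 191. 198. 201. 192. 189.  16.  14.   5.  10.  16.  13.  19.  13.
    9.  16.  21.]
 [ 88.   7.  14.  13.  14.   4.  15.  11.  16.  13.  14.  10.  14.  27.
   12.  10.  13.]
 [ 88.  14.   6.   7.   8.  12.  17.   9.   6.  10.  14.  10.   8.  11.
    9.  16.  16.]
 [ 79.   8.  10.   8.   9.  13.   5.   9.  10.  14.  14.  14.  14.  16.
   10.  13.  13.]
 [ 64.   8.  11.   7.  11.  14.  10.  13.  14.   8.  10.  12.  10.  10.
    9.  -4.   3.]
 [ 14.   6.  17.   8.  12.  13.  12.   8.   9.  -3.  -4.  -5.  -1.  -2.
   -2.  -3.   1.]]
mat scene 1460 [nan nan nan] [nan nan nan] [nan nan nan]
```

View pics/t1.png

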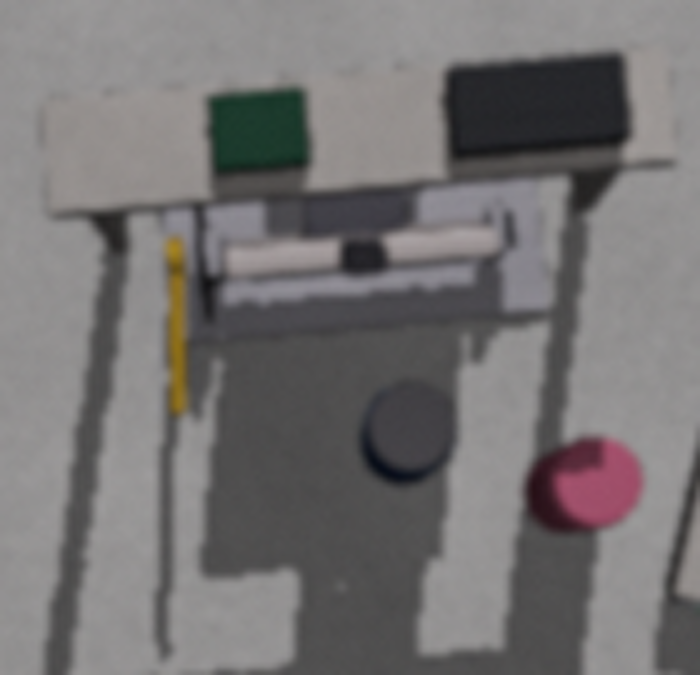

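The crop shows a dark-blue body under the grey cap at (410,430), while the pink look-alike is at (585,485). So the flask is the one near world (0.541,-0.067). Next I work out the first move.

```bash
cat >> h.py <<'E'
from scipy.spatial.transform import Rotation as Ro
def Rt(): return Ro.from_euler('xyz',observe()["eef_rot"],degrees=True)
def frame(x,y): # tool axes in world
    x=np.array(x,float);x/=np.linalg.norm(x);y=np.array(y,float);y-=x*(x@y);y/=np.linalg.norm(y)
    return Ro.from_matrix(np.stack([x,y,np.cross(x,y)],1))
def twist(T): return (T*Rt().inv()).as_rotvec(degrees=True).round(1)
E
python3 - <<'E'
from h import *
print(Rt().as_matrix().round(3))
yw=np.radians(3.95); yy=np.array([-np.sin(yw),np.cos(yw),0])
for s in(1,-1): print(s,twist(frame([0,0,-1],s*yy)))
E
```

```text
[[-0.     0.329  0.944]
 [-0.     0.944 -0.329]
 [-1.    -0.    -0.   ]]
1 [ 0.  -0.  23.1]
-1 [  -0.    -0.  -156.9]
```

>>> step_arm(increments=[{"xyz":[10,-10,40],"twist":[0,0,2]},{"xyz":[40,-50,80],"twist":[0,0,4]},{"xyz":[65,-100,90],"twist":[0,0,6]},{"xyz":[95,-150,90],"twist":[0,0,9]},{"xyz":[125,-200,90],"twist":[0,0,12]},{"xyz":[155,-250,90],"twist":[0,0,15]},{"xyz":[185,-300,90],"twist":[0,0,18]},{"xyz":[210,-345,90],"twist":[0,0,21]},{"xyz":[230,-390,90],"twist":[0,0,23]},{"xyz":[250,-440,90],"twist":[0,0,23]},{"xyz":[260,-460,90],"twist":[0,0,23]},{"xyz":[260,-460,90],"twist":[0,0,23]}], gripper=80, squeeze=25)

```text
clock: 2.7
tool_pos: [0.441, 0.0585, 0.3173]
eef_rot: [-179.0, 90.0, -175.3]
contact_force: [0.5, 0.8, 1.1]
width: 0.852
```

```bash
cat >> h.py <<'E'
def wray(im,r,c):
    # fisheye; principal point/f from im
    x,y=(c-im["cx"])/im["fx"],(r-im["cy"])/im["fy"]; th=np.hypot(x,y)
    d=np.array([np.sin(th)*x/th,np.sin(th)*y/th,np.cos(th)]) if th>1e-9 else np.array([0,0,1.])
    R=np.asarray(im["R"]); return -R.T@im["t"], R.T@d
def wproj(im,X):
    c=np.asarray(im["R"])@X+im["t"]; h=np.hypot(c[0],c[1]); th=np.arctan2(h,c[2])
    return im["cy"]+im["fy"]*th*c[1]/h, im["cx"]+im["fx"]*th*c[0]/h
def wcloud(im):
    v,u=np.mgrid[:400,:640]; x,y=(u-im["cx"])/im["fx"],(v-im["cy"])/im["fy"]; th=np.hypot(x,y)+1e-9
    z=im["range_z"].astype(float); k=np.tan(np.minimum(th,1.5))/th*z
    w=(np.stack([x*k,y*k,z],-1)-im["t"])@np.asarray(im["R"]); w[z<=0]=np.nan; return w
E
python3 - <<'E'
from h import *
w=optics.get_image("wrist"); save(w,"w0.png")
print(w["fx"],w["cx"],w["cy"],-np.asarray(w["R"]).T@w["t"],np.asarray(w["R"]).round(2))
for n,X in dict(flasktop=[.541,-.067,.205],mat=[.459,.301,.004],ptip=[.552,.071,.17],handle=[.63,-.04,.25],foot=[.541,-.067,0]).items(): print(n,np.round(wproj(w,np.array(X)),1))
for l in["flask_mid","flask","handle","pointer_tip"]:
    for k in nets.spot_point(l,w)[:3]: print(l,round(k["score"],2),k["position"])
E
```

```text
309.70691628693146 319.88685687791093 196.11932706010404 [0.36616927 0.05407511 0.47367954] [[-0.06  1.   -0.  ]
 [ 0.96  0.06  0.26]
 [ 0.26  0.02 -0.97]]
flasktop [282. 196.]
mat [185.8 463.5]
ptip [285.3 324.5]
handle [373.2 217.1]
foot [219.1 240.4]
flask_mid 0.97 [210.4, 157.4]
flask_mid 0.86 [243.9, 223.6]
flask 0.63 [220.4, 244.2]
flask 0.63 [195.2, 182.6]
handle 0.98 [370.8, 218.5]
pointer_tip 0.63 [285.1, 326.1]
```

View pics/w0.png

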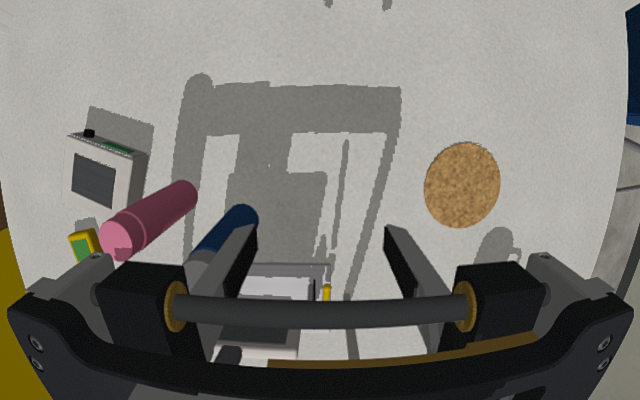

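The wrist view shows a blue body from its foot at about (245,215) to a cap at (205,262), the pink look-alike at (150,220), the mat at (462,185) and the pointer tip at (326,290). The blue one is confirmed as the flask.

```bash
python3 - <<'E'
from h import *
w=optics.get_image("wrist"); t=optics.get_image("top")
def onz(p,d,z): return (p+d*(z-p[2])/d[2]).round(4)
for n in("flask_mid","flask"):
    for k in nets.spot_point(n,w)[:3]:
        r=wray(w,*k["position"]); print(n,k["position"],onz(*r,.1025 if n=="flask_mid" else 0.))
hw=cv2.cvtColor(w["frame"],cv2.COLOR_RGB2HSV); C=wcloud(w)
b=(hw[...,0]>100)&(hw[...,0]<125)&(hw[...,1]>120); b[:,:180]=0;b[:,265:]=0;b[:190]=0
p=C[b&np.isfinite(C[...,0])]; print("blue",len(p),p.min(0).round(3),p.max(0).round(3))
from scipy.optimize import least_squares
q=p[(p[:,2]>.01)&(p[:,2]<.17)]
f=least_squares(lambda c:np.hypot(q[:,0]-c[0],q[:,1]-c[1])-.028,[.541,-.067],loss="soft_l1",f_scale=.003); print("cyl",f.x.round(4),np.abs(f.fun).mean())
# mat
def cen(im):
    h=cv2.cvtColor(im["frame"],cv2.COLOR_RGB2HSV); return h
m=(hw[...,0]<25)&(hw[...,1]>90); m[:,:415]=0;m[:,510:]=0;m[:130]=0;m[238:]=0
v,u=np.nonzero(m); P=np.array([onz(*wray(w,a,b),.004) for a,b in zip(v,u)])
print("mat w",cv2.minEnclosingCircle((P[:,:2]*1000).astype(np.float32)),P.mean(0))
ht=cv2.cvtColor(t["frame"],cv2.COLOR_RGB2HSV); m=(ht[...,0]<25)&(ht[...,1]>90); m2=np.zeros_like(m);m2[210:270,195:252]=m[210:270,195:252]
v,u=np.nonzero(m2); P2=np.array([onz(*ray(t,a,b),.004) for a,b in zip(v,u)])
print("mat t",P2.mean(0)); 
c1=wray(w,*wproj(w,P.mean(0))); c2=ray(t,*proj(t,P2.mean(0))); print("mat tri",tri(c1,c2))
for k in nets.spot_point("handle",w)[:1]: hwp=wray(w,*k["position"])
for k in nets.spot_point("handle",t)[:1]: print("handle tri",tri(hwp,ray(t,*k["position"])))
for k in nets.spot_point("pointer_tip",w)[:1]: hwp=wray(w,*k["position"])
for k in nets.spot_point("pointer_tip",t)[:1]: print("ptip tri",tri(hwp,ray(t,*k["position"])))
E
```

```text
flask_mid [240.8, 221.6] [ 0.5367 -0.0661  0.1025]
flask_mid [211.7, 153.2] [ 0.5037 -0.1693  0.1025]
flask [195.6, 182.7] [ 0.5078 -0.1684  0.    ]
flask [217.9, 238.5] [ 0.5394 -0.0682  0.    ]
blue 1238 [ 0.416 -0.084  0.005] [0.541 0.046 0.432]
cyl [ 0.5407 -0.0638] 0.0004633901549080274
mat w ((460.37042236328125, 301.8565673828125), 73.82878875732422) [0.45878466 0.29893265 0.004     ]
mat t [0.45954534 0.30082451 0.004     ]
mat tri (array([ 0.45968729,  0.30180712, -0.00133116]), np.float64(0.00038126802716751155))
handle tri (array([ 0.63299471, -0.03580255,  0.24509127]), np.float64(0.00403073873902649))
ptip tri (array([0.55636027, 0.07197393, 0.16305864]), np.float64(0.006983324186330259))
```

>>> step_arm(increments=[{"xyz":[25,-35,0]},{"xyz":[50,-70,0]},{"xyz":[75,-100,-10]},{"xyz":[95,-120,-25]},{"xyz":[99.5,-124,-50]},{"xyz":[99.5,-124,-80]},{"xyz":[99.5,-124,-110]},{"xyz":[99.5,-124,-140]},{"xyz":[99.5,-124,-155]},{"xyz":[99.5,-124,-164]},{"xyz":[99.5,-124,-164]},{"xyz":[99.5,-124,-164]}])

```text
invalid input at $.increments[0]: expected keys xyz, twist
```

>>> step_arm(increments=[{"xyz":[0,0,0]},{"xyz":[0,0,0]},{"xyz":[0,0,0]},{"xyz":[0,0,0]},{"xyz":[0,0,0]},{"xyz":[0,0,0]}], gripper=40, squeeze=30)

```text
invalid input at $.increments[0]: expected keys xyz, twist
```

>>> step_arm(increments=[{"xyz":[25,-35,0],"twist":[0,0,0]},{"xyz":[50,-70,0],"twist":[0,0,0]},{"xyz":[75,-100,-10],"twist":[0,0,0]},{"xyz":[95,-120,-25],"twist":[0,0,0]},{"xyz":[99.5,-124,-50],"twist":[0,0,0]},{"xyz":[99.5,-124,-80],"twist":[0,0,0]},{"xyz":[99.5,-124,-110],"twist":[0,0,0]},{"xyz":[99.5,-124,-140],"twist":[0,0,0]},{"xyz":[99.5,-124,-155],"twist":[0,0,0]},{"xyz":[99.5,-124,-164],"twist":[0,0,0]},{"xyz":[99.5,-124,-164],"twist":[0,0,0]},{"xyz":[99.5,-124,-164],"twist":[0,0,0]}])

```text
clock: 4.85
tool_pos: [0.5406, -0.0646, 0.1544]
eef_rot: [-15.9, 89.9, -12.0]
contact_force: [-0.7, -0.5, 0.3]
width: 0.852
```

>>> step_arm(increments=[{"xyz":[0,0,0],"twist":[0,0,0]},{"xyz":[0,0,0],"twist":[0,0,0]},{"xyz":[0,0,0],"twist":[0,0,0]},{"xyz":[0,0,0],"twist":[0,0,0]},{"xyz":[0,0,0],"twist":[0,0,0]},{"xyz":[0,0,0],"twist":[0,0,0]}], gripper=40, squeeze=30)

```text
clock: 5.6
tool_pos: [0.5403, -0.0644, 0.1536]
eef_rot: [18.4, 90.0, 22.3]
contact_force: [0.1, 1.9, 4.3]
width: 0.589
```

>>> step_arm(increments=[{"xyz":[0,0,10],"twist":[0,0,0]},{"xyz":[0,0,25],"twist":[0,0,0]},{"xyz":[0,0,45],"twist":[0,0,0]},{"xyz":[-10,0,60],"twist":[0,0,0]},{"xyz":[-30,0,60],"twist":[0,0,0]},{"xyz":[-55,5,60],"twist":[0,0,0]},{"xyz":[-75,20,60],"twist":[0,0,0]},{"xyz":[-80,45,60],"twist":[0,0,0]},{"xyz":[-81,75,60],"twist":[0,0,0]},{"xyz":[-81,110,60],"twist":[0,0,0]},{"xyz":[-81,130,60],"twist":[0,0,0]},{"xyz":[-81,140,60],"twist":[0,0,0]}])

```text
clock: 7.1
tool_pos: [0.4587, 0.0761, 0.2138]
eef_rot: [-28.8, 90.0, -24.9]
contact_force: [0.1, -0.6, -4.7]
width: 0.589
```

>>> step_arm(increments=[{"xyz":[0,15,0],"twist":[0,0,0]},{"xyz":[0,45,0],"twist":[0,0,0]},{"xyz":[0,80,0],"twist":[0,0,0]},{"xyz":[0,115,0],"twist":[0,0,0]},{"xyz":[0,150,0],"twist":[0,0,0]},{"xyz":[0,185,0],"twist":[0,0,0]},{"xyz":[0,210,0],"twist":[0,0,0]},{"xyz":[1,222,0],"twist":[0,0,0]},{"xyz":[1,225,-10],"twist":[0,0,0]},{"xyz":[1,225,-25],"twist":[0,0,0]},{"xyz":[1,225,-40],"twist":[0,0,0]},{"xyz":[1,225,-48],"twist":[0,0,0]}])

```text
clock: 8.6
tool_pos: [0.46, 0.2998, 0.164]
eef_rot: [-153.7, 89.9, -150.0]
contact_force: [0.3, 0.9, -4.1]
width: 0.592
```

>>> step_arm(increments=[{"xyz":[0,0,-3],"twist":[0,0,0]},{"xyz":[0,0,-5],"twist":[0,0,0]},{"xyz":[0,0,-7],"twist":[0,0,0]},{"xyz":[0,0,-7.5],"twist":[0,0,0]},{"xyz":[0,0,-7.5],"twist":[0,0,0]}])

```text
clock: 9.22
tool_pos: [0.4602, 0.3005, 0.1581]
eef_rot: [31.3, 90.0, 35.1]
contact_force: [0.3, 0.7, -4.7]
width: 0.587
```

>>> step_arm(increments=[{"xyz":[0,0,-1],"twist":[0,0,0]},{"xyz":[0,0,-1.5],"twist":[0,0,0]},{"xyz":[0,0,-1.5],"twist":[0,0,0]}])

```text
clock: 9.6
tool_pos: [0.4606, 0.3006, 0.1576]
eef_rot: [21.1, 89.9, 24.9]
contact_force: [-2.1, -1.0, 6.3]
width: 0.589
```

Contact: the mat carries the flask. Release it gently, then look.

>>> step_arm(increments=[{"xyz":[0,0,0],"twist":[0,0,0]},{"xyz":[0,0,0],"twist":[0,0,0]},{"xyz":[0,0,0],"twist":[0,0,0]},{"xyz":[0,0,0],"twist":[0,0,0]}], gripper=82)

```text
clock: 10.1
tool_pos: [0.4602, 0.3004, 0.1564]
eef_rot: [-160.0, 90.0, -156.2]
contact_force: [-0.2, 0.4, -0.4]
width: 0.876
```

>>> step_arm(increments=[{"xyz":[0,0,15],"twist":[0,0,0]},{"xyz":[0,0,40],"twist":[0,0,0]},{"xyz":[0,0,70],"twist":[0,0,0]},{"xyz":[0,0,105],"twist":[0,0,0]},{"xyz":[0,0,140],"twist":[0,0,0]},{"xyz":[-20,-30,150],"twist":[0,0,0]},{"xyz":[-40,-70,150],"twist":[0,0,0]},{"xyz":[-60,-120,150],"twist":[0,0,0]},{"xyz":[-60,-170,150],"twist":[0,0,0]},{"xyz":[-60,-220,150],"twist":[0,0,0]},{"xyz":[-60,-260,150],"twist":[0,0,0]},{"xyz":[-60,-260,150],"twist":[0,0,0]}])

```text
clock: 11.6
tool_pos: [0.4001, 0.0387, 0.3076]
eef_rot: [-8.8, 89.9, -5.2]
contact_force: [0.6, 1.2, 0.7]
width: 0.873
```

```bash
cat > fit.py <<'E'
from h import *
from scipy.optimize import least_squares
yw=np.radians(3.95); ex=np.array([np.cos(yw),np.sin(yw),0]); ey=np.array([-np.sin(yw),np.cos(yw),0]); O=np.array([.6667,-.036,0])
def S(p): d=p-O; return np.stack([d@ex,d@ey,d[...,2]],-1)
def W(q): return O+q[0]*ex+q[1]*ey+np.array([0,0,q[2]])
def angles(im,C):
    """pointer angle (rod upper side), panel angle (front face) from a cloud, station frame"""
    h=cv2.cvtColor(im["frame"],cv2.COLOR_RGB2HSV); q=S(C); ok=np.isfinite(q[...,0])
    q=np.nan_to_num(q,nan=9.)
    m=ok&(h[...,0]>15)&(h[...,0]<35)&(h[...,1]>120)&(np.abs(q[...,1]-.115)<.012)&(q[...,0]>-.15)&(q[...,0]<-.02)&(q[...,2]>.07)&(q[...,2]<.22)
    p=q[m]
    out={}
    if len(p)>15:
        a=np.arctan2(-p[:,0],p[:,2]-.055); r=np.hypot(p[:,0],p[:,2]-.055)
        # surface is 5 mm off the axis; line fit
        x,y=p[:,0],p[:,2]; f=least_squares(lambda v:(x*np.cos(v[0])+(y-.055)*np.sin(v[0])-v[1]),[.8,0],loss="soft_l1",f_scale=.003)
        out["pointer"]=(len(p),f.x.round(4),"r",r.max().round(3),"y",np.median(p[:,1]).round(4),"free-axis a",round(np.median(a[r>.08]),4))
    return out,q,ok
E
python3 - <<'E'
from fit import *
t=optics.get_image("top"); w=optics.get_image("wrist"); save(w,"w1.png")
for n,im,C in(("t",t,cloud(t)),("w",w,wcloud(w))):
    o,q,ok=angles(im,C); print(n,o)
    cp=C[ok&(C[...,2]>.195)&(C[...,2]<.215)&(np.hypot(C[...,0]-.46,C[...,1]-.3)<.05)]
    if len(cp)>10:print("cap",len(cp),cv2.minEnclosingCircle((cp[:,:2]*1000).astype(np.float32)),np.median(cp,0))
    # handle
    hm=ok&(np.abs(q[...,1])<.011)&(q[...,2]>.215)&(q[...,2]<.29)&(np.abs(q[...,0]+.03)<.05)
    p=q[hm]; print("handle",len(p),p.min(0) if len(p) else 0,p.max(0) if len(p) else 0,np.median(p,0))
    hm=ok&(np.abs(q[...,1])<.07)&(q[...,2]>.195)&(q[...,2]<.212)&(np.abs(q[...,0]+.03)<.05);p=q[hm];print("panel top",len(p),np.percentile(p,[2,50,98],axis=0).round(4) if len(p) else 0)
print(observe()["tool_pos"],observe()["contact_force"])
E
```

```text
t {'pointer': (76, array([0.7386, 0.0038]), 'r', np.float64(0.156), 'y', np.float64(0.1145), 'free-axis a', np.float64(0.7072))}
cap 267 ((459.8379211425781, 298.8705749511719), 26.456340789794922) [0.46017981 0.29673371 0.20777132]
handle 57 [-0.04737441 -0.01031185  0.23583772] [-0.02322544  0.01042142  0.2825124 ] [-0.03815804  0.00037799  0.27546437]
panel top 242 [[-0.0344 -0.0667  0.1964]
 [-0.026   0.0142  0.2019]
 [-0.0172  0.0685  0.2085]]
w {}
cap 329 ((455.42822265625, 299.73443603515625), 26.29355812072754) [0.44172684 0.29131885 0.20407363]
handle 0 0 0 [nan nan nan]
panel top 0 0
[0.40023509 0.04055117 0.30720604] [-0.88653187  0.82831959 -0.37847664]
  return _methods._mean(a, axis=axis, dtype=dtype,
  ret = um.true_divide(
```

View pics/w1.png

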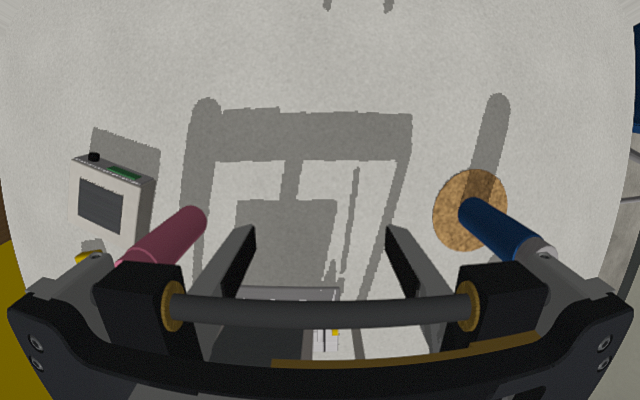

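The flask is upright, with its foot at about (470,208) well inside the mat. Its cap centre is within 3 mm of the mat centre. Next is the handle pre-grasp pose.

```bash
cat >> fit.py <<'E'
def tool(p): 
    p=np.radians(p); x=np.cos(p)*ex-np.array([0,0,np.sin(p)]); return x,frame(x,ey)
E
python3 - <<'E'
from fit import *
G=W([-.032,0,.242]); x,T=tool(40); print("G",G.round(4),"tw",twist(T))
tp=observe()["tool_pos"]
for d in(.1,.003,0): print(d,((G-x*d-tp)*1000).round(1))
E
```

```text
G [ 0.6348 -0.0382  0.242 ] tw [  3.4 -49.8   0.2]
0.1 [158.1 -84.   -0.9]
0.003 [232.2 -78.9 -63.3]
0 [234.5 -78.8 -65.2]
```

>>> step_arm(increments=[{"xyz":[5,-10,5],"twist":[0.3,-5,0]},{"xyz":[20,-25,15],"twist":[0.8,-12,0]},{"xyz":[40,-40,15],"twist":[1.4,-20,0]},{"xyz":[65,-60,15],"twist":[2,-28,0]},{"xyz":[85,-75,10],"twist":[2.5,-36,0.1]},{"xyz":[105,-84,5],"twist":[3,-44,0.2]},{"xyz":[125,-84,0],"twist":[3.4,-49.8,0.2]},{"xyz":[140,-84,0],"twist":[3.4,-49.8,0.2]},{"xyz":[140,-84,0],"twist":[3.4,-49.8,0.2]},{"xyz":[140,-84,0],"twist":[3.4,-49.8,0.2]}], gripper=56)

```text
clock: 12.95
tool_pos: [0.5401, -0.0427, 0.3067]
eef_rot: [0.0, 40.1, 4.1]
contact_force: [-0.7, 0.7, -0.4]
width: 0.594
```

```bash
python3 - 2>/dev/null <<'E'
from fit import *
w=optics.get_image("wrist"); t=optics.get_image("top"); save(w,"w2.png")
C=wcloud(w); o,q,ok=angles(w,C); print(o)
fm=ok&(np.abs(q[...,1])<.07)&(q[...,2]>.09)&(q[...,2]<.19)&(q[...,0]<.0)&(q[...,0]>-.06)
p=q[fm]; print("front face",len(p))
if len(p)>20:
    f=least_squares(lambda v:p[:,0]*np.cos(v[0])+(p[:,2]-.055)*np.sin(v[0])-v[1],[.17,-.009],loss="soft_l1",f_scale=.003); print("panel",f.x)
hm=ok&(q[...,2]>.215)&(q[...,2]<.29)&(np.abs(q[...,0]+.035)<.03)&(np.abs(q[...,1])<.03)
p=q[hm]; print("handle",len(p),p.min(0).round(4),p.max(0).round(4),np.median(p,0).round(4))
for n in("handle","pointer_tip"):
    a=nets.spot_point(n,w)[:1]; b=nets.spot_point(n,t)[:1]; print(n,a,b)
    if a and b: X,e=tri(wray(w,*a[0]["position"]),ray(t,*b[0]["position"])); print(S(X).round(4),e)
s=observe();print(s["tool_pos"],S(s["tool_pos"]),Rt().as_matrix().round(3), np.round(s["joint_positions"]))
E
```

```text
{'pointer': (406, array([ 0.732 , -0.0014]), 'r', np.float64(0.161), 'y', np.float64(0.1127), 'free-axis a', np.float64(0.7434))}
front face 7858
panel [ 0.17600062 -0.01068859]
handle 1841 [-0.0487 -0.0109  0.215 ] [-0.033   0.0149  0.2764] [-0.0426  0.0016  0.2504]
handle [{'position': [212.7, 317.3], 'score': 0.85}] [{'position': [178.1, 327.5], 'score': 0.93}]
[-0.0398  0.      0.2465] 0.00014138915219573877
pointer_tip [{'position': [100.3, 447.5], 'score': 0.64}] [{'position': [202.6, 292.3], 'score': 0.56}]
[-0.0963  0.1133  0.1613] 0.012260605722972329
[ 0.5400937  -0.04349053  0.30666462] [-0.12682154  0.00124866  0.30666462] [[ 0.763 -0.07   0.642]
 [ 0.054  0.998  0.045]
 [-0.644 -0.     0.765]] [ -15.   -8.  116.   32.   28. -132.]
```

View pics/w2.png

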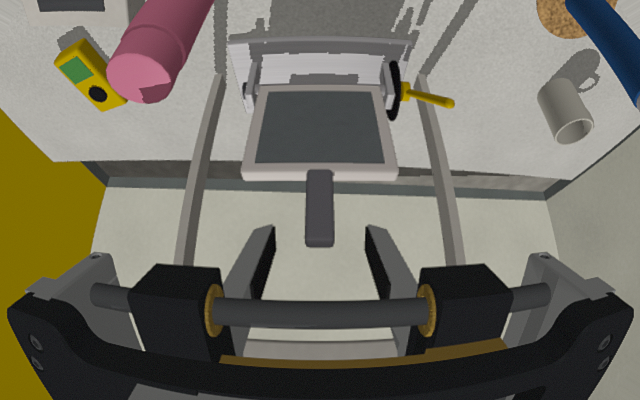

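The wrist view shows the handle tab at (320,205) centred between the fingers, with the pointer at (405,92)-(450,103). The shelf front edge is off to the bottom, clear of the tool. Panel is at about 0.176 rad and pointer at about 0.735 rad. Moving in to grip.

>>> step_arm(increments=[{"xyz":[10,0.6,-10],"twist":[0,0,0]},{"xyz":[25,1.5,-22],"twist":[0,0,0]},{"xyz":[42,2.4,-34],"twist":[0,0,0]},{"xyz":[58,3.3,-44],"twist":[0,0,0]},{"xyz":[72,4.2,-52],"twist":[0,0,0]},{"xyz":[84,5,-59],"twist":[0,0,0]},{"xyz":[91,5,-63],"twist":[0,0,0]},{"xyz":[91,5,-63],"twist":[0,0,0]},{"xyz":[91,5,-63],"twist":[0,0,0]}])

```text
clock: 14.38
tool_pos: [0.6311, -0.0386, 0.2437]
eef_rot: [-0.0, 40.1, 4.0]
contact_force: [-0.3, 0.4, -0.3]
width: 0.596
```

>>> step_arm(increments=[{"xyz":[0,0,0],"twist":[0,0,0]},{"xyz":[0,0,0],"twist":[0,0,0]},{"xyz":[0,0,0],"twist":[0,0,0]},{"xyz":[0,0,0],"twist":[0,0,0]},{"xyz":[0,0,0],"twist":[0,0,0]},{"xyz":[0,0,0],"twist":[0,0,0]}], gripper=10, squeeze=35)

```text
clock: 15.12
tool_pos: [0.631, -0.0369, 0.2436]
eef_rot: [0.1, 40.1, 4.2]
contact_force: [-2.9, 12.2, 2.3]
width: 0.278
```

```bash
python3 - <<'E'
from fit import *
s=observe(); tp=s["tool_pos"]; x,_=tool(40); g=S(tp+x*.003); print(S(tp),g,s["width"]*94,s["joint_positions"].round(1),s["contact_force"])
a0=np.arctan2(-g[0],g[2]-.055); r=np.hypot(g[0],g[2]-.055); print(a0,r)
for a in np.linspace(a0,.735,12)[1:]:
    d=np.array([-r*np.sin(a)-g[0],0,.055+r*np.cos(a)-g[2]]); print(round(a,3),((d[0]*ex+[0,0,d[2]])*1000).round(1))
E
```

```text
[-0.03563614  0.00154519  0.24358576] [-0.033338    0.00154519  0.2416574 ] 26.12767526172176 [ -11.3    8.3  108.3   39.8   18.7 -138.4] [-2.94186957 12.21154546  2.26718747]
0.176741689458969 0.18961120009698984
0.227 [-9.4 -0.6 -1.9]
0.278 [-18.7  -1.3  -4.3]
0.329 [-27.9  -1.9  -7.2]
0.38 [-36.9  -2.5 -10.6]
0.43 [-45.7  -3.2 -14.3]
0.481 [-54.3  -3.7 -18.6]
0.532 [-62.7  -4.3 -23.3]
0.583 [-70.8  -4.9 -28.3]
0.633 [-78.7  -5.4 -33.8]
0.684 [-86.3  -6.  -39.7]
0.735 [-93.6  -6.5 -46. ]
```

>>> step_arm(increments=[{"xyz":[-3,1.5,-0.5],"twist":[0,0,0]},{"xyz":[-9.4,1.2,-1.9],"twist":[0,0,0]},{"xyz":[-18.7,0.6,-4.3],"twist":[0,0,0]},{"xyz":[-27.9,0,-7.2],"twist":[0,0,0]},{"xyz":[-36.9,-0.6,-10.6],"twist":[0,0,0]},{"xyz":[-45.7,-1.2,-14.3],"twist":[0,0,0]},{"xyz":[-54.3,-1.8,-18.6],"twist":[0,0,0]},{"xyz":[-62.7,-2.4,-23.3],"twist":[0,0,0]},{"xyz":[-70.8,-3,-28.3],"twist":[0,0,0]},{"xyz":[-78.7,-3.5,-33.8],"twist":[0,0,0]},{"xyz":[-86.3,-4,-39.7],"twist":[0,0,0]},{"xyz":[-86.3,-4,-39.7],"twist":[0,0,0]}])

```text
clock: 16.62
tool_pos: [0.5478, -0.0411, 0.2151]
eef_rot: [-1.1, 41.0, 1.6]
contact_force: [17.1, -69.4, -24.0]
width: 0.287
```

```bash
cat > meas.py <<'E'
from fit import *
def line(p,a0,o0): 
    f=least_squares(lambda v:p[:,0]*np.cos(v[0])+(p[:,2]-.055)*np.sin(v[0])-v[1],[a0,o0],loss="soft_l1",f_scale=.002); return f.x.round(4)
s=observe(); x,_=tool(40); g=S(s["tool_pos"]+x*.003); print("tool angle",np.arctan2(-g[0],g[2]-.055),"r",np.hypot(g[0],g[2]-.055),"y",g[1],s["contact_force"].round(1),s["width"]*94)
for n in("wrist","top"):
    im=optics.get_image(n); C=(wcloud if n=="wrist" else cloud)(im); o,q,ok=angles(im,C); print(n,o)
    h=cv2.cvtColor(im["frame"],cv2.COLOR_RGB2HSV)
    # panel: points with polar radius 40..145 mm around the axis, |y|<70 mm
    r=np.hypot(q[...,0],q[...,2]-.055); a=np.arctan2(-q[...,0],q[...,2]-.055)
    m=ok&(np.abs(q[...,1])<.07)&(r>.05)&(r<.145)&(a>g0-.25 if (g0:=np.arctan2(-g[0],g[2]-.055)) else 0)&(a<g0+.3)
    p=q[m]; print("panel",len(p), line(p,g0,0.009) if len(p)>20 else "", "off +9 = back/upper side")
    # handle tab 175..222 mm out, back face
    m=ok&(np.abs(q[...,1])<.010)&(r>.158)&(r<.22)&(np.abs(a-g0)<.15); p=q[m]; print("tab",len(p), line(p,g0,.009) if len(p)>20 else "")
    save(im,"m_%s_%d.png"%(n,s["clock"]*100))
E
python3 meas.py
```

```text
tool angle 0.6354743798669455 r 0.19653322521883307 y 0.0030529765457885235 [ 17.1 -69.4 -24. ] 26.981692992778257
wrist {'pointer': (788, array([ 0.7288, -0.0035]), 'r', np.float64(0.16), 'y', np.float64(0.113), 'free-axis a', np.float64(0.7572))}
panel 8410 [ 0.5959 -0.0118] off +9 = back/upper side
tab 2291 [ 0.6065 -0.0087]
top {'pointer': (75, array([0.7399, 0.0042]), 'r', np.float64(0.164), 'y', np.float64(0.1144), 'free-axis a', np.float64(0.7027))}
panel 633 [0.6055 0.0091] off +9 = back/upper side
tab 80 [0.6147 0.0107]
```

```bash
python3 - <<'E'
from fit import *
s=observe(); print(s["clock"],s["joint_positions"].round(2),s["joint_vel"].round(1),s["tool_pos"],s["eef_rot"],s["contact_force"],s["torque"].round(2),s["effort"].round(1))
E
```

```text
16.725 [-1.3120e+01  2.0000e-02  1.2124e+02  4.6490e+01  1.5300e+01 -1.4630e+02] [-0.  -0.1 -0.1  0.1  0.1 -0. ] [ 0.54795477 -0.04125347  0.21519879] [-1.09319736 40.97923943  1.56778715] [ 17.02895188 -69.37654786 -22.35792758] [-6.87  1.35 -8.58] [ 36.8 -44.5 -30.6   2.8  11.   -0.5]
```

View pics/m_wrist_1662.png

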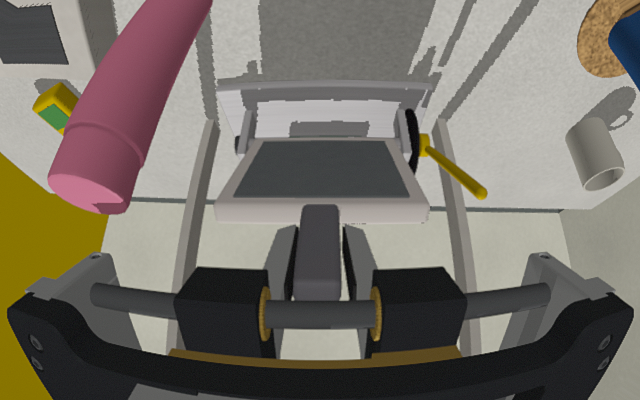

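The picture shows the tab between the fingers at (318,250) and the panel about 0.6 forward. Joint 6 sits at its limit, −146.3°, which causes the side force. Pitching the tool steeper frees it, so I ease off that way.

>>> step_arm(increments=[{"xyz":[3,-0.3,3],"twist":[-0.2,4,0]},{"xyz":[6,-0.7,5],"twist":[-0.5,8,0]},{"xyz":[9,-1,8],"twist":[-0.8,12,0]},{"xyz":[9,-1,8],"twist":[-1,15,0]},{"xyz":[9,-1,8],"twist":[-1,15,0]}])

```text
clock: 17.35
tool_pos: [0.5576, -0.041, 0.2247]
eef_rot: [-1.8, 56.0, 1.4]
contact_force: [7.3, -62.5, -3.4]
width: 0.279
```

```bash
python3 - <<'E'
from fit import *
s=observe(); print(s["clock"],s["joint_positions"].round(2),s["tool_pos"],s["eef_rot"],s["contact_force"],s["torque"].round(2),s["width"]*94)
E
```

```text
17.35 [ -11.04    3.26  109.94   12.44   34.05 -112.57] [ 0.557572   -0.04096894  0.2247024 ] [-1.83066904 55.99336962  1.41265099] [  7.2531295  -62.51022148  -3.44683665] [-8.08 -0.38 -5.73] 26.19592637962544
```

>>> step_arm(increments=[{"xyz":[0,0,0],"twist":[0,0,0]},{"xyz":[0,0,0],"twist":[0,0,0]},{"xyz":[0,0,0],"twist":[0,0,0]},{"xyz":[0,0,0],"twist":[0,0,0]}], gripper=56)

```text
clock: 17.85
tool_pos: [0.5559, -0.0341, 0.2232]
eef_rot: [-0.9, 56.3, 2.6]
contact_force: [-0.9, 0.3, 0.4]
width: 0.592
```

```bash
sed -i 's/^s=observe(); x,_=tool(40)/s=observe(); x=Rt().as_matrix()[:,0]/' meas.py; python3 meas.py; python3 - <<'E'
from fit import *
s=observe(); print(s["joint_positions"].round(1),s["tool_pos"],s["eef_rot"])
x,T=tool(55); print("tw",twist(T)); 
for a in(.59,.60,.61):
    G=W([-.19*np.sin(a),0,.055+.19*np.cos(a)]); print(a,((G-.003*x-s["tool_pos"])*1000).round(1))
w=optics.get_image("wrist"); c=wcloud(w); q=np.nan_to_num(S(c),nan=9)
r=np.hypot(q[...,0],q[...,2]-.055); m=(r>.165)&(r<.2)&(np.abs(q[...,1])<.02); m&=np.abs(np.arctan2(-q[...,0],q[...,2]-.055)-.6)<.1
print("tab y",len(q[m]),np.percentile(q[m][:,1],[3,50,97]).round(4))
E
```

```text
tool angle 0.58072888827658 r 0.19822921415763847 y 0.009529133472108865 [-0.9  0.3  0.4] 55.66253519055928
wrist {'pointer': (595, array([ 0.7319, -0.0016]), 'r', np.float64(0.16), 'y', np.float64(0.1127), 'free-axis a', np.float64(0.7439))}
panel 5866 [ 0.5245 -0.0119] off +9 = back/upper side
tab 1624 [ 0.5341 -0.0091]
top {'pointer': (75, array([0.7397, 0.0041]), 'r', np.float64(0.161), 'y', np.float64(0.1144), 'free-axis a', np.float64(0.7038))}
panel 551 [0.5415 0.0097] off +9 = back/upper side
tab 66 [0.5252 0.0071]
[ -10.5    3.2  110.1   12.9   34.3 -112.6] [ 0.55591139 -0.03409231  0.22324779] [-0.91681343 56.25894563  2.60832892]
tw [ 0.6 -1.2  0.6]
0.59 [ 3.6 -9.3 -7.9]
0.6 [ 2.  -9.4 -9. ]
0.61 [  0.5  -9.5 -10.1]
tab y 1219 [-0.0188  0.0001  0.0139]
```

>>> step_arm(increments=[{"xyz":[0,-3,0],"twist":[0.3,-0.6,0.3]},{"xyz":[4,-7.1,0],"twist":[0.6,-1.2,0.6]},{"xyz":[9,-7.1,-1],"twist":[0.6,-1.2,0.6]},{"xyz":[13.3,-7.1,-1.8],"twist":[0.6,-1.2,0.6]},{"xyz":[13.3,-7.1,-1.8],"twist":[0.6,-1.2,0.6]},{"xyz":[13.3,-7.1,-1.8],"twist":[0.6,-1.2,0.6]}])

```text
clock: 18.75
tool_pos: [0.5692, -0.0414, 0.2214]
eef_rot: [0.0, 55.0, 4.0]
contact_force: [-0.5, -0.2, -0.5]
width: 0.595
```

>>> step_arm(increments=[{"xyz":[0,0,0],"twist":[0,0,0]},{"xyz":[0,0,0],"twist":[0,0,0]},{"xyz":[0,0,0],"twist":[0,0,0]},{"xyz":[0,0,0],"twist":[0,0,0]},{"xyz":[0,0,0],"twist":[0,0,0]}], gripper=10, squeeze=35)

```text
clock: 19.38
tool_pos: [0.5692, -0.0411, 0.2215]
eef_rot: [0.1, 55.0, 4.0]
contact_force: [-0.4, 4.6, 1.7]
width: 0.277
```

```bash
python3 - <<'E'
from fit import *
s=observe(); tp=s["tool_pos"]; x=Rt().as_matrix()[:,0]; g=S(tp+x*.003); print(S(tp),g,s["width"]*94,s["joint_positions"].round(1),s["contact_force"],s["eef_rot"])
a0=np.arctan2(-g[0],g[2]-.055); r=np.hypot(g[0],g[2]-.055); print(a0,r)
for a in(.58,.62,.66,.70,.735,.75,.765,.78):
    d=np.array([-r*np.sin(a)-g[0],0,.055+r*np.cos(a)-g[2]]); print(round(a,3),((d[0]*ex+[0,0,d[2]])*1000).round(1))
E
```

```text
[-0.09763336  0.00163331  0.22150848] [-0.09591385  0.0016352   0.21905016] 26.01878730903338 [ -11.7    4.9  109.    16.4   33.2 -116.8] [-0.40155559  4.64305593  1.67293415] [ 0.06364582 55.02845178  4.01315057]
0.5290650177740338 0.19003137660726221
0.58 [-8.2 -0.6 -5.1]
0.62 [-14.5  -1.   -9.4]
0.66 [-20.5  -1.4 -13.9]
0.7 [-26.4  -1.8 -18.7]
0.735 [-31.4  -2.2 -23.1]
0.75 [-33.5  -2.3 -25. ]
0.765 [-35.6  -2.5 -27. ]
0.78 [-37.6  -2.6 -29. ]
```

>>> step_arm(increments=[{"xyz":[-4,-0.2,-2.4],"twist":[0,0,0]},{"xyz":[-8.2,-0.4,-5.1],"twist":[0,0,0]},{"xyz":[-14.5,-0.8,-9.4],"twist":[0,0,0]},{"xyz":[-20.5,-1.2,-13.9],"twist":[0,0,0]},{"xyz":[-26.4,-1.6,-18.7],"twist":[0,0,0]},{"xyz":[-29,-1.8,-21],"twist":[0,0,0]},{"xyz":[-31.4,-2,-23.1],"twist":[0,0,0]},{"xyz":[-31.4,-2,-23.1],"twist":[0,0,0]},{"xyz":[-31.4,-2,-23.1],"twist":[0,0,0]},{"xyz":[-31.4,-2,-23.1],"twist":[0,0,0]}])

```text
clock: 20.62
tool_pos: [0.5386, -0.0432, 0.1998]
eef_rot: [0.0, 54.8, 3.9]
contact_force: [-1.0, 6.3, 7.8]
width: 0.279
```

```bash
python3 meas.py; python3 -c "
from h import *
s=observe();print(s['joint_positions'].round(1),s['eef_rot'])"
```

```text
tool angle 0.7267538220821883 r 0.19046629504791376 y 0.0015961824979083853 [-1.   6.3  7.8] 26.198980061214023
wrist {'pointer': (685, array([ 0.7302, -0.0027]), 'r', np.float64(0.16), 'y', np.float64(0.1129), 'free-axis a', np.float64(0.7518))}
panel 4423 [ 0.6824 -0.0123] off +9 = back/upper side
tab 1314 [ 0.695 -0.009]
top {'pointer': (76, array([0.7326, 0.0034]), 'r', np.float64(0.161), 'y', np.float64(0.1145), 'free-axis a', np.float64(0.7045))}
panel 715 [0.6955 0.009 ] off +9 = back/upper side
tab 94 [0.6967 0.0091]
[ -12.9    2.6  114.8   19.4   30.1 -120.9] [-1.05822636e-03  5.48378020e+01  3.93769042e+00]
```

>>> step_arm(increments=[{"xyz":[-2,-0.1,-1.8],"twist":[0,0,0]},{"xyz":[-4,-0.3,-3.6],"twist":[0,0,0]},{"xyz":[-5.6,-0.4,-5.2],"twist":[0,0,0]},{"xyz":[-5.6,-0.4,-5.2],"twist":[0,0,0]},{"xyz":[-5.6,-0.4,-5.2],"twist":[0,0,0]},{"xyz":[-5.6,-0.4,-5.2],"twist":[0,0,0]}])

```text
clock: 21.48
tool_pos: [0.5331, -0.0436, 0.1949]
eef_rot: [-0.0, 54.8, 3.9]
contact_force: [-3.0, 6.7, 8.3]
width: 0.274
```

```bash
python3 meas.py
```

```text
tool angle 0.7655058838995955 r 0.19057949373885907 y 0.00159887121847576 [-3.   6.7  8.3] 25.733736479846335
wrist {'pointer': (692, array([ 0.7305, -0.0029]), 'r', np.float64(0.16), 'y', np.float64(0.1128), 'free-axis a', np.float64(0.7544))}
panel 4077 [ 0.7162 -0.012 ] off +9 = back/upper side
tab 1236 [ 0.726  -0.0092]
top {'pointer': (76, array([0.7357, 0.0035]), 'r', np.float64(0.161), 'y', np.float64(0.1145), 'free-axis a', np.float64(0.7042))}
panel 738 [0.7289 0.0091] off +9 = back/upper side
tab 91 [0.719  0.0072]
```

>>> step_arm(increments=[{"xyz":[-0.8,-0.1,-0.8],"twist":[0,0,0]},{"xyz":[-1.5,-0.1,-1.5],"twist":[0,0,0]},{"xyz":[-1.5,-0.1,-1.5],"twist":[0,0,0]},{"xyz":[-1.5,-0.1,-1.5],"twist":[0,0,0]},{"xyz":[-1.5,-0.1,-1.5],"twist":[0,0,0]}])

```text
clock: 22.2
tool_pos: [0.5318, -0.0437, 0.1936]
eef_rot: [-0.0, 54.8, 3.9]
contact_force: [-2.4, 7.4, 9.7]
width: 0.274
```

>>> step_arm(increments=[{"xyz":[0,0,0],"twist":[0,0,0]},{"xyz":[0,0,0],"twist":[0,0,0]},{"xyz":[0,0,0],"twist":[0,0,0]},{"xyz":[0,0,0],"twist":[0,0,0]}], gripper=56)

```text
clock: 22.7
tool_pos: [0.5307, -0.0441, 0.1916]
eef_rot: [0.0, 55.0, 3.9]
contact_force: [0.6, 0.7, 0.3]
width: 0.593
```

```bash
python3 meas.py; python3 -c "
from h import *
s=observe();print(s['joint_positions'].round(1),s['eef_rot'])"
```

```text
tool angle 0.7868148202850148 r 0.18993045878316697 y 0.001323875453250056 [0.6 0.7 0.3] 55.76076745270123
wrist {'pointer': (691, array([ 0.7288, -0.0032]), 'r', np.float64(0.16), 'y', np.float64(0.1127), 'free-axis a', np.float64(0.7555))}
panel 3786 [ 0.7255 -0.0119] off +9 = back/upper side
tab 1237 [ 0.7336 -0.0093]
top {'pointer': (76, array([0.7369, 0.0034]), 'r', np.float64(0.161), 'y', np.float64(0.1144), 'free-axis a', np.float64(0.7097))}
panel 735 [0.7316 0.0085] off +9 = back/upper side
tab 97 [0.7439 0.0106]
[ -13.2    2.3  116.2   20.3   29.2 -122.1] [1.70003985e-02 5.50290829e+01 3.94366753e+00]
```

Both views have the panel within 0.01 rad of the pointer. Now back straight out along the fingers.

>>> step_arm(increments=[{"xyz":[-6,-0.4,8],"twist":[0,0,0]},{"xyz":[-17,-1.2,24],"twist":[0,0,0]},{"xyz":[-30,-2.1,43],"twist":[0,0,0]},{"xyz":[-46,-3.2,66],"twist":[0,0,0]},{"xyz":[-63,-4.4,90],"twist":[0,0,0]},{"xyz":[-80,-5.6,114],"twist":[0,0,0]},{"xyz":[-100,-6,135],"twist":[0,0,0]},{"xyz":[-120,-6,145],"twist":[0,0,0]},{"xyz":[-130,-6,150],"twist":[0,0,0]},{"xyz":[-130,-6,150],"twist":[0,0,0]},{"xyz":[-130,-6,150],"twist":[0,0,0]}])

```text
clock: 24.18
tool_pos: [0.401, -0.05, 0.3413]
eef_rot: [0.0, 55.1, 4.0]
contact_force: [1.0, -0.0, -0.4]
width: 0.595
```

```bash
cat > fin.py <<'E'
from fit import *
from meas import line
for n in("wrist","top","scene"):
    im=optics.get_image(n); C=(wcloud if n=="wrist" else cloud)(im); o,q,ok=angles(im,C); print(n,o)
    r=np.hypot(q[...,0],q[...,2]-.055); a=np.arctan2(-q[...,0],q[...,2]-.055)
    for nm,m in(("panel",ok&(np.abs(q[...,1])<.07)&(r>.05)&(r<.145)&(np.abs(a-.735)<.25)),("tab",ok&(np.abs(q[...,1])<.01)&(r>.158)&(r<.22)&(np.abs(a-.735)<.2))):
        p=q[m]; print("  ",nm,len(p),line(p,.73,.0) if len(p)>20 else "")
    save(im,"f_%s.png"%n)
    cp=C[ok&(C[...,2]>.195)&(C[...,2]<.215)&(np.hypot(C[...,0]-.46,C[...,1]-.3)<.06)]
    if len(cp)>20: print("  cap",cv2.minEnclosingCircle((cp[:,:2]*1000).astype(np.float32)))
    if n=="top":
        for l,u in(("pink",(356,205,390,238)),): 
            z=C[205:238,356:390].reshape(-1,3); z=z[(z[:,2]>.19)&(z[:,2]<.22)]; print("  pink",np.median(z,0).round(4))
E
sed -i 's/^s=observe/if __name__=="__main__":\n  pass\ns=observe/' meas.py; python3 fin.py | grep -v '^tool'; python3 - <<'E'
import cv2,numpy as np
a=cv2.imread("pics/f_top.png")[110:280,160:460]; b=cv2.imread("pics/f_wrist.png")
cv2.imwrite("pics/fin.png",np.vstack([cv2.resize(a,(600,340)),cv2.resize(b,(600,375))])[:600*2]) 
cv2.imwrite("pics/fin.png",cv2.resize(cv2.imread("pics/fin.png"),(500,596)))
E
```

```text
wrist {'pointer': (150, array([ 0.7272, -0.003 ]), 'r', np.float64(0.16), 'y', np.float64(0.1128), 'free-axis a', np.float64(0.7526))}
panel 869 [ 0.7232 -0.0118] off +9 = back/upper side
tab 118 [ 0.7351 -0.009 ]
top {'pointer': (75, array([0.7333, 0.003 ]), 'r', np.float64(0.163), 'y', np.float64(0.1144), 'free-axis a', np.float64(0.7097))}
panel 754 [0.7377 0.0093] off +9 = back/upper side
tab 94 [0.7366 0.0092]
wrist {'pointer': (150, array([ 0.7263, -0.0031]), 'r', np.float64(0.16), 'y', np.float64(0.1129), 'free-axis a', np.float64(0.7512))}
   panel 879 [ 0.725  -0.0116]
   tab 119 [ 0.736  -0.0089]
  cap ((460.1435852050781, 298.6626281738281), 26.53164291381836)
top {'pointer': (76, array([0.7205, 0.0021]), 'r', np.float64(0.162), 'y', np.float64(0.1144), 'free-axis a', np.float64(0.7019))}
   panel 757 [0.7335 0.0088]
   tab 94 [0.7405 0.0096]
  cap ((459.350830078125, 298.3541564941406), 26.233013153076172)
  pink [ 0.506  -0.171   0.2045]
scene {'pointer': (24, array([0.7558, 0.0035]), 'r', np.float64(0.066), 'y', np.float64(0.116), 'free-axis a', np.float64(nan))}
   panel 790 [0.7297 0.0068]
   tab 46 [0.71   0.0015]
  cap ((459.49920654296875, 300.7809753417969), 26.592493057250977)
  return _methods._mean(a, axis=axis, dtype=dtype,
  ret = ret.dtype.type(ret / rcount)
```

View pics/fin.png

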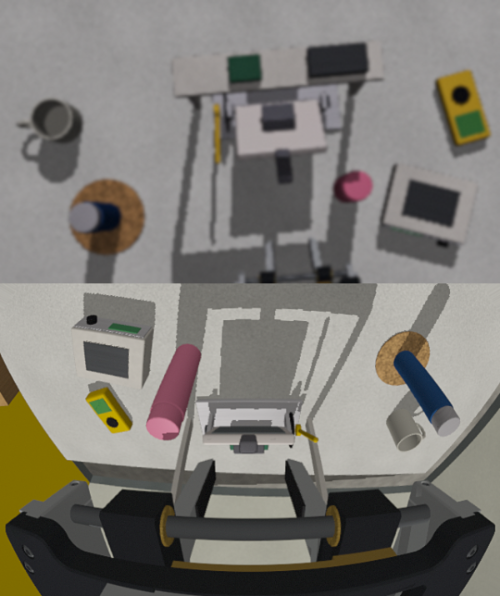

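The final view shows the flask upright on the mat at (107,215), the antenna tilted in line with the pointer at (217,135), the other things in place, and the gripper clear. Handing in.

```bash
python3 -c "
from rig import workorder,observe
print(workorder.close_job(),observe()['clock'])"
```

```text
the job is handed in; nothing more can be done
the job is handed in; nothing more can be done
```

The flask stands upright on the cork mat and the antenna is tilted in line with the yellow pointer. I handed the job in shortly after 24 s on the robot clock, of 54 s allowed.

- **Flask:** I gripped the blue flask by its body, carried it in front of the pointer and set it down until I felt contact. The last checks put its cap centre 1 to 4 mm from the mat centre.
- **Antenna:** I took it by the grey handle from the front and tilted it in two grips. The last readings were 0.723–0.738 rad for the panel, and 0.726–0.733 for the pointer, apart from one lower top-view reading of 0.7205. The scene camera's panel reading agreed at 0.730. Its pointer reading of 0.756 came from only 24 pixels near the hub, so I gave it little weight.
- **Trouble on the way:** during the first grip joint 6 came up against its limit, reading −146.30° against −146.38°. This pushed the handle sideways with up to about 70 N, below the 120 N wrist limit and seen only in the fingers' grip. I pitched the tool steeper, let go, gripped again and finished with about 10 N.
- **Other things:** the pink flask measured at its starting place, and the final picture shows the receiver, meter and mug where they were. The pointer did not shift beyond measurement noise, and the gripper stood open and clear of everything.

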